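# Clamp a dish in the trimming chuck

### The arm

A 6-joint arm with a two-finger parallel gripper is mounted at the origin on the work surface. World frame = base frame: x ahead of the robot, y to its left, z up, the work surface at z = 0. Lengths are in m, angles in rad, forces in N, time in s.
With the tool pointing down it reaches from about 0.3 to 0.775 m from the base axis. Payload 14.6 kg.
Tool frame: the origin (TCP) lies at the very end of the fingers, on their centre line; the grasp point (between the pads) lies 19 mm behind it; z points along the fingers, y is the line along which they close (so a half turn about z gives the same grasp; the last joint's range is limited). The gripper opens to 94 mm and grips with 3 to 60 N. Pads are 16 mm wide; open, the fingers measure 119 mm over their backs; the gripper's body (75 mm by 177 mm) begins 78 mm behind the grasp point.
Start: joints at [-1.237, 0.3, 1.521, -0, 1.321, -0.067], TCP at [0.215, -0.506, 0.169] pointing down, gripper open.
Joint ranges: [-3.03, 3.03], [-0.79, 2.21], [0.23, 2.52], [-1.04, 4.18], [0, 3.07], [-2.55, 2.55]. Speed limits (rad/s): [2.22, 2.22, 2.57, 3.14, 3.14, 3.14].

### API

Orientations are given as [roll, pitch, yaw] about the fixed x, y, z axes, in that order (R = Rz(yaw) Ry(pitch) Rx(roll)).
In Python, from station import ctrl gives the robot as it stands. The module is installed in compiled form; this text tells all that it offers.
- The arm moves only by the tool step_arm, never from a script. Its argument "deltas" is a list of rows, each an object with "dp": the shift along the tool's x, y, z scaled (see below), a list of three; "twist": the turn about the tool's z scaled (see below). In form: [{"dp": [tx, ty, tz], "twist": twist}, ...]. A call has 1 to 12 rows; each row shifts and turns the commanded pose from where the row before left it, along the tool's axes as they then stand; what a row does not reach is not made up. The controller multiplies each number of a shift by 0.04 m and each number of a turn by 4 degrees. A row lasts 1/10 s, in which the tool goes at most 50 mm and 8.59 degrees, less where a joint would pass 70% of its speed; a pose out of reach is approached as far as the arm can. A call with a number of a shift or a turn outside -1 to 1 is refused whole. A call with a gripper value outside its range is refused whole. "gripper" is the opening, from -1 (shut) to 1 (fully open), set as the call begins (left out, the last holds). The fingers move at their own pace and stop on an object; "squeeze" is the grip in N (left out, the last holds). Time passes only in rows, so rows that do not move let the fingers close. It gives the time, the measured TCP pose, the force, the opening and the grip force at its end, in the units of the state.
- ctrl.get_obs(): the state, without advancing time (a new reading comes with each control period).
- ctrl.camera(name): name is "scene" or "top" or "wrist"; returns (picture, depth): 480x640x3 uint8, red, green, blue; 480x640 float32, m along the optical axis (not along the pixel's ray), 0 where there is no reading.
- ctrl.get_calibration(name): a dict with "fx", "fy", "cx", "cy" (pixels), "world_to_cam" (4x4, takes a point from world to camera coordinates); the wrist camera has in their place "hand_eye" (4x4, takes a point from camera to tool coordinates, whose origin is the TCP and whose axes are the flange's). Camera axes: x right, y down, z forward; pixel columns grow to the right and rows downward; lengths in m; the calibration is good to about 2 mm. The wrist camera is an equidistant fisheye: a pixel r from the principal point sees the ray r / f radians off the axis. A picture is of the moment at which its call begins: read the wrist's pose just before it. get_calibration takes no time and is no camera call.
- ctrl.hand_in(): hands the job in; it is judged then, once.
Trained networks look in the newest picture that a camera, given by its name, has taken for a name from the list of things; names that differ only in an ending like _2 or _b are one class to them, and where a whole thing is asked for, a point or a joint stands for the part that bears it (a point fixed in the world has none). Each returns a list of dicts, best first, with "conf" (0 to 1); they miss things now and then, are a little off and sometimes report something else, mostly with a low value. They report only what shows in the picture. A call takes as long as a camera call.
- ctrl.spot_in(camera, label): "rect" ([left, top, right, bottom] as shares, 0 to 1, of the picture: columns of its width, rows of its height, round what is visible of it).
- ctrl.cut_out(camera, label): "pixels" (480x640 bool, what is visible of it) and "rect" ([left, top, right, bottom] as shares, 0 to 1, of the picture: columns of its width, rows of its height, round what is visible of it).
The state is a dict: "time_s": time; "qpos": joint angles; "joint_vel": joint speeds; "tau": joint torques, N m; "ee_pos": TCP position; "eef_rot": TCP orientation; "force": force on the tool from outside, world axes, zero at the start; "moment": the same for the moment, N m; "grip_width": finger opening in m; "grip_force": force on a finger pad.
Only numpy, scipy, OpenCV 4.12 (cv2) and the standard library are available. Lean on these libraries where they do the work, as an engineer would, in place of code of your own. Each camera call takes 0.05 s, during which the arm holds its last target. There are 200 camera calls.

### The job

Take the upside-down dish by its foot and set it gently down, foot up, into the round chuck on the banding wheel so that it lies flat, and let go of it. Then turn the three clamp bolts clockwise fully home to their stops, one after another in the order blue, yellow, red, so that all three arms point inwards over the dish's lip; leave the bowl, jar and brush pot where they are.

Things in the scene. Friction and masses are not known exactly. Their poses are not given: they have to be found in the camera images.
- wheel: Fixed banding wheel: round aluminium head 290 mm across, top 60 mm above the table. In its middle a black chuck: 172 mm across outside, 155 inside, rim 70 mm above the table, pocket 6 mm deep. Three clamp bolts around it on a 112 mm radius, 120 degrees apart. Origin on the axis at table height, z up; blue bolt towards +x, yellow 120 degrees anticlockwise of it. Any yaw.
- seat (a point): Centre of the chuck's pocket floor, on the wheel's axis, 64 mm above the table. The seated dish's origin comes here.
- dish: White dish, blue bands, 0.26 to 0.44 kg, upside down on the table. Rim 150 mm across, lip 9 mm high; the back rises from 10 mm at radius 58 to 25 mm at radius 33; on it stands the foot, a cylinder 50 mm across, top 50 mm above the rim plane. Grip the foot from above, fingertips 26 mm or more above the rim plane. Origin: centre of the rim plane; z up through the foot.
- bowl: Bystander: blue bowl, 110 mm across, 55 mm high. Origin under its centre.
- jar: Bystander: glass pigment jar with red lid, 64 mm across, 85 mm high. Origin under its centre.
- brush_pot: Bystander: green plastic pot, 84 mm across, 90 mm high, with brushes standing up to about 225 mm. Origin under its centre.
- blue_bolt_grip (a point): Grip point of the blue clamp bolt: on its upright axis, 114 mm above the table, in the middle of its blue T-handle, a bar 70 mm long, 16 thick, 26 high (100 to 126 mm above the table). z up; x along the bar and along the steel clamp arm below it (76 to 84 mm above the table, reaching 51 mm from the axis on the +x side only, blue pad at its end); turns with the bolt.
- blue_bolt (a joint): Angle of the blue bolt, 0 to 1.8 rad, growing CLOCKWISE seen from above. Starts at 0.3 to 0.7, arm clear of the chuck. At 1.8 is its end stop: arm pointing at the wheel's centre, pad over the dish's lip (3 mm above a well seated dish; a badly seated one blocks it). Does not rise or sink; stays where left; friction about 0.1 N m.
- yellow_bolt_grip (a point): Grip point of the yellow clamp bolt: on its upright axis, 114 mm above the table, in the middle of its yellow T-handle, a bar 70 mm long, 16 thick, 26 high (100 to 126 mm above the table). z up; x along the bar and along the steel clamp arm below it (76 to 84 mm above the table, reaching 51 mm from the axis on the +x side only, yellow pad at its end); turns with the bolt.
- yellow_bolt (a joint): Angle of the yellow bolt, 0 to 1.8 rad, growing CLOCKWISE seen from above. Starts at 0.3 to 0.7, arm clear of the chuck. At 1.8 is its end stop: arm pointing at the wheel's centre, pad over the dish's lip (3 mm above a well seated dish; a badly seated one blocks it). Does not rise or sink; stays where left; friction about 0.1 N m.
- red_bolt_grip (a point): Grip point of the red clamp bolt: on its upright axis, 114 mm above the table, in the middle of its red T-handle, a bar 70 mm long, 16 thick, 26 high (100 to 126 mm above the table). z up; x along the bar and along the steel clamp arm below it (76 to 84 mm above the table, reaching 51 mm from the axis on the +x side only, red pad at its end); turns with the bolt.
- red_bolt (a joint): Angle of the red bolt, 0 to 1.8 rad, growing CLOCKWISE seen from above. Starts at 0.3 to 0.7, arm clear of the chuck. At 1.8 is its end stop: arm pointing at the wheel's centre, pad over the dish's lip (3 mm above a well seated dish; a badly seated one blocks it). Does not rise or sink; stays where left; friction about 0.1 N m.

How it is judged:
On the way, in this order (a step that is already met when the one before it is completed fails the run):
1. the dish lies flat in the chuck, foot up, and is let go (horizontal distance between dish and seat below 0.005 m and z of dish in the frame of seat between -0.003 and 0.003 m and angle between dish's own z axis and vertical below 0.04 rad and contact force between the fingers and dish below 0.1 N), for 0.2 s.
2. the blue bolt is turned to its stop, the dish still seated (value of joint blue_bolt above 1.72 rad and horizontal distance between dish and seat below 0.005 m and z of dish in the frame of seat between -0.003 and 0.003 m and angle between dish's own z axis and vertical below 0.04 rad), for 0.2 s.
3. the yellow bolt is turned to its stop, the dish still seated (value of joint yellow_bolt above 1.72 rad and horizontal distance between dish and seat below 0.005 m and z of dish in the frame of seat between -0.003 and 0.003 m and angle between dish's own z axis and vertical below 0.04 rad), for 0.2 s.
4. the red bolt is turned to its stop, the dish still seated (value of joint red_bolt above 1.72 rad and horizontal distance between dish and seat below 0.005 m and z of dish in the frame of seat between -0.003 and 0.003 m and angle between dish's own z axis and vertical below 0.04 rad), for 0.2 s.
At the end, for the whole second after the job is handed in: The dish lies in the chuck, foot up: centre within 5 mm of the seat's, rim within 3 mm of the pocket floor, tilt under 0.04 rad, at rest and released; all three bolts within 0.08 rad of their end stops (above 1.72 rad) (all of step 4 and contact force between the fingers and dish below 0.1 N and value of joint each of blue_bolt, yellow_bolt above 1.72 rad and linear speed of dish below 0.02 m/s); the robot touches nothing.
It fails at once if the dish is banged or pressed on the wheel, chuck or clamps (over 60 N) (contact force between dish and wheel above 60 N).
It fails at once if the dish is dropped: falling free of the fingers at over 0.45 m/s (a fall of 10 mm) (linear speed of dish above 0.45 m/s and contact force between the fingers and dish below 0.1 N).
It fails at once if the dish is tipped by more than 0.6 rad (angle between dish's own z axis and vertical above 0.6 rad).
It fails at once if the bowl, jar or brush pot is moved by more than 30 mm (distance of any of bowl, jar, brush_pot from where it was at the start of the episode above 0.03 m).
It also fails if it takes over 72 s, if anything falls off the work surface, if the arm or the gripper's body presses on something with over 40 N, if the wrist force passes 120 N, or if a joint passes its speed limit or range.

## Working session

There is one attempt and no reset: what is moved stays moved. The work goes in short steps, Python scripts to look and compute and a tool call to move; the robot and the scene stay as the last step left them, time stands still between calls to the robot, and variables do not carry over. Pictures are saved under pics/ and viewed, at most 10 in all, crops included, and the job is handed in when it is done.

Besides the shell and the picture viewer there is one more tool, called after "Emit:" as name(argument=value, ...) on one line, values as JSON. step_arm: Moves the arm, as the interface text tells. Its arguments: {"type":"object","properties":{"deltas":{"type":"array"},"gripper":{"type":"number"},"squeeze":{"type":"number"}},"required":["deltas"]}

```bash
mkdir -p pics; cat > h.py <<'E'
import numpy as np, cv2
from station import ctrl
from scipy.spatial.transform import Rotation as R
def cloud(name, img, d):
    c=ctrl.get_calibration(name); T=np.linalg.inv(np.array(c["world_to_cam"]))
    v,u=np.mgrid[0:480,0:640]
    P=np.stack([(u-c["cx"])/c["fx"]*d,(v-c["cy"])/c["fy"]*d,d],-1)
    return P@T[:3,:3].T+T[:3,3]
E
python3 - <<'E'
from h import *
o=ctrl.get_obs(); print(o["time_s"],o["ee_pos"],o["eef_rot"],o["grip_width"])
for n in("top","scene"):
    im,d=ctrl.camera(n); cv2.imwrite(f"pics/{n}0.png",im[...,::-1]); W=cloud(n,im,d); np.savez(f"{n}0.npz",im=im,d=d,W=W)
    for l in("dish","wheel","bowl","jar","brush_pot","blue_bolt_grip","yellow_bolt_grip","red_bolt_grip","blue_bolt"):
        for r in ctrl.cut_out(n,l)[:2]:
            m=r["pixels"]&(d>0); p=W[m]; 
            if len(p): print(n,l,round(r["conf"],2),m.sum(),np.median(p,0).round(3),p.min(0).round(3),p.max(0).round(3),(np.array(r["rect"])*[640,480,640,480]).round())
E
```

```text
0.0 [ 0.21448805 -0.5061191   0.16817906] [-3.14043410e+00 -5.47805331e-05  4.00842443e-01] 0.09384294701399275
top dish 0.68 3700 [0.506 0.235 0.015] [ 0.434  0.166 -0.002] [0.587 0.32  0.058] [150. 235. 221. 302.]
top bowl 0.56 1832 [0.724 0.124 0.026] [ 0.658  0.064 -0.004] [0.791 0.185 0.063] [225. 154. 275. 200.]
top bowl 0.52 15039 [ 0.537 -0.164  0.064] [ 0.398 -0.324 -0.003] [ 0.708 -0.018  0.134] [305. 200. 443. 336.]
top jar 0.69 1038 [ 0.434 -0.371  0.086] [ 0.405 -0.408  0.007] [ 0.468 -0.349  0.092] [454. 310. 495. 343.]
top brush_pot 0.67 1893 [0.695 0.296 0.076] [ 0.653  0.252 -0.002] [0.805 0.415 0.23 ] [126. 134. 190. 196.]
top brush_pot 0.27 472 [ 0.623 -0.095  0.125] [ 0.606 -0.136  0.062] [ 0.654 -0.055  0.133] [325. 209. 368. 228.]
top blue_bolt_grip 0.69 509 [ 0.623 -0.094  0.124] [ 0.606 -0.14   0.06 ] [ 0.658 -0.055  0.133] [324. 210. 367. 230.]
top blue_bolt_grip 0.66 1886 [0.724 0.124 0.026] [ 0.658  0.064 -0.004] [0.791 0.186 0.063] [226. 153. 275. 201.]
top yellow_bolt_grip 0.74 495 [ 0.436 -0.126  0.126] [ 0.417 -0.174  0.059] [ 0.46  -0.086  0.133] [335.
[... 924 characters left out ...]
_grip 0.78 371 [ 0.63  -0.087  0.115] [ 0.608 -0.133  0.071] [ 0.646 -0.053  0.13 ] [267. 230. 302. 249.]
scene blue_bolt_grip 0.28 345 [ 0.444 -0.121  0.114] [ 0.351 -0.217 -0.002] [ 0.461 -0.084  0.131] [323. 169. 343. 209.]
scene yellow_bolt_grip 0.85 277 [ 0.444 -0.122  0.12 ] [ 0.42  -0.164  0.077] [ 0.461 -0.084  0.131] [326. 170. 338. 207.]
scene red_bolt_grip 0.98 402 [ 0.566 -0.268  0.111] [ 0.514 -0.296  0.06 ] [ 0.605 -0.254  0.131] [243. 169. 274. 194.]
scene red_bolt_grip 0.62 2931 [0.519 0.246 0.013] [ 0.43   0.163 -0.005] [0.585 0.316 0.056] [381. 290. 447. 352.]
scene blue_bolt 0.76 425 [ 0.631 -0.09   0.114] [ 0.59  -0.143  0.056] [ 0.647 -0.053  0.13 ] [269. 229. 303. 251.]
```

```bash
python3 - <<'E'
from h import *
from scipy.optimize import least_squares
def circ(p):
    f=lambda x:np.hypot(p[:,0]-x[0],p[:,1]-x[1])-x[2]
    return least_squares(f,[*p.mean(0),.07],loss="soft_l1",f_scale=.002).x
for n in("top","scene"):
    z=np.load(f"{n}0.npz"); W=z["W"]; im=z["im"]
    near=lambda x,y,r:np.hypot(W[...,0]-x,W[...,1]-y)<r
    m=near(.505,.24,.1)&(abs(W[...,2]-.05)<.004)
    (cx,cy),rr=cv2.minEnclosingCircle(W[m][:,:2].astype(np.float32)); print(n,"foot",m.sum(),W[m].mean(0).round(4),(cx,cy,rr))
    m=near(.505,.24,.1)&(W[...,2]>.006)&(z["d"]>0); (cx,cy),rr=cv2.minEnclosingCircle(W[m][:,:2].astype(np.float32)); print("  dish body",cx,cy,rr)
    g=im.max(-1)
    m=near(.54,-.165,.1)&(g<60)&(W[...,2]<.08); print("  chuck dark",m.sum(),W[m].mean(0).round(4),circ(W[m][:,:2]).round(4))
    cs=[]
    for l,(x,y) in dict(blue=(.625,-.094),yellow=(.436,-.126),red=(.56,-.269)).items():
        m=near(x,y,.06)&(abs(W[...,2]-.126)<.005); p=W[m][:,:2]
        (c,s,a)=cv2.minAreaRect(p.astype(np.float32)); e=np.linalg.eigh(np.cov(p.T))[1][:,1]
        m2=near(*c,.065)&(abs(W[...,2]-.082)<.006); q=W[m2][:,:2]
        print("  ",l,len(p),np.round(c,4),np.round(s,4),"mean",p.mean(0).round(4),"ang",np.degrees(np.arctan2(e[1],e[0])).round(1),"arm",m2.sum(),q.mean(0).round(3) if len(q) else 0)
        cs.append(c)
    cs=np.array(cs); c=cs.mean(0); print("  centre",c.round(4),np.hypot(*(cs-c).T).round(4),np.degrees(np.arctan2(*(cs-c).T[::-1])).round(1))
im=cv2.imread("pics/top0.png")[120:360,110:510]; cv2.imwrite("pics/t0c.png",cv2.resize(im,None,fx=2,fy=2))
E
```

```text
top foot 375 [0.5098 0.2399 0.0515] (0.5101539492607117, 0.24032439291477203, 0.02505871281027794)
  dish body 0.5059247612953186 0.23824073374271393 0.0989292562007904
  chuck dark 5081 [ 0.5411 -0.165   0.0671] [ 0.5419 -0.165   0.0593]
   blue 270 [ 0.6237 -0.0885] [0.0157 0.0692] mean [ 0.6232 -0.0883] ang 109.6 arm 119 [ 0.626 -0.11 ]
   yellow 310 [ 0.4357 -0.1327] [0.0697 0.0163] mean [ 0.4354 -0.1325] ang 68.3 arm 110 [ 0.442 -0.107]
   red 281 [ 0.5678 -0.2737] [0.0169 0.0696] mean [ 0.5669 -0.273 ] ang 168.4 arm 139 [ 0.544 -0.265]
  centre [ 0.5424 -0.165 ] [0.1116 0.1115 0.1117] [ 43.2 163.2 -76.9]
scene foot 310 [0.5106 0.2422 0.05  ] (0.510211169719696, 0.2419946938753128, 0.025524958968162537)
  dish body 0.504802942276001 0.2282055914402008 0.08962544053792953
  chuck dark 2634 [ 0.5401 -0.1661  0.0647] [ 0.5389 -0.1674  0.0579]
   blue 171 [ 0.6249 -0.0869] [0.0173 0.0698] mean [ 0.6254 -0.0859] ang 110.0 arm 126 [ 0.635 -0.103]
   yellow 140 [ 0.4366 -0.1317] [0.0697 0.0167] mean [ 0.4373 -0.13  ] ang 67.8 arm 112 [ 0.448 -0.11 ]
   red 146 [ 0.5694 -0.2721] [0.021  0.0701] mean [ 0.5696 -0.2715] ang 168.7 arm 134 [ 0.552 -0.266]
  centre [ 0.5436 -0.1636] [0.1117 0.1117 0.1115] [ 43.3 163.4 -76.6]
```

View pics/t0c.png

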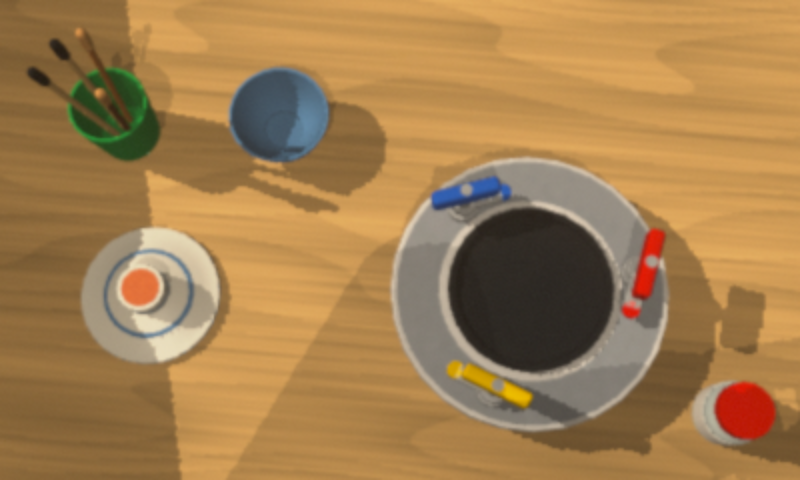

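The top view shows the dish with its orange foot at the left (crop 140,288), the wheel at (530,290), and the blue, yellow and red bars at (467,192), (500,385) and (650,262). The fits agree with this. I'll move above the dish and refine with the wrist camera.

```bash
cat >> h.py <<'E'
def plan(xyz,yawdeg,n=None):
    "rows in tool axes from the present pose to a tool-down pose"
    o=ctrl.get_obs(); p=np.array(o["ee_pos"]); y=np.degrees(o["eef_rot"][2]); D=np.array(xyz)-p
    dy=(yawdeg-y+180)%360-180
    n=n or int(np.ceil(max(np.linalg.norm(D)/.04,abs(dy)/4)-1e-2)) or 1
    print("pos",p.round(4),"yaw",round(y,2),"n",n)
    out=[]
    for k in range(n):
        Rm=R.from_euler("xyz",[np.pi,0,np.radians(y+dy*k/n)]).as_matrix()
        out.append('{"dp":[%.2f,%.2f,%.2f],"twist":%.2f}'%(*(Rm.T@D/n/.04),-dy/n/4))
    print(",".join(out))
E
python3 -c "
from h import *
print(ctrl.get_calibration('wrist'))
plan([.51,.241,.2],0)"
```

```text
{'fx': 371.64829954431775, 'fy': 371.64829954431775, 'cx': 314.30686295855963, 'cy': 242.12420998130514, 'hand_eye': array([[ 2.97607620e-05, -9.59395574e-01, -2.82064056e-01,
         8.28068677e-02],
       [ 9.99999982e-01, -2.49264161e-05,  1.90293849e-04,
        -2.52632338e-04],
       [-1.89597922e-04, -2.82064057e-01,  9.59395556e-01,
        -2.15770693e-01],
       [ 0.00000000e+00,  0.00000000e+00,  0.00000000e+00,
         1.00000000e+00]])}
pos [ 0.2146 -0.5064  0.1687] yaw 22.96 n 21
{"dp":[0.67,-0.68,-0.04],"twist":0.27},{"dp":[0.66,-0.69,-0.04],"twist":0.27},{"dp":[0.64,-0.71,-0.04],"twist":0.27},{"dp":[0.63,-0.72,-0.04],"twist":0.27},{"dp":[0.62,-0.73,-0.04],"twist":0.27},{"dp":[0.60,-0.74,-0.04],"twist":0.27},{"dp":[0.59,-0.75,-0.04],"twist":0.27},{"dp":[0.57,-0.77,-0.04],"twist":0.27},{"dp":[0.56,-0.78,-0.04],"twist":0.27},{"dp":[0.54,-0.79,-0.04],"twist":0.27},{"dp":[0.53,-0.80,-0.04],"twist":0.27},{"dp":[0.51,-0.81,-0.04],"twist":0.27},{"dp":[0.50,-0.82,-0.04],"twist":0.27},{"dp":[0.48,-0.83,-0.04],"twist":0.27},{"dp":[0.47,-0.83,-0.04],"twist":0.27},{"dp":[0.45,-0.84,-0.04],"twist":0.27},{"dp":[0.43,-0.85,-0.04],"twist":0.27},{"dp":[0.42,-0.86,-0.04],"twist":0.27},{"dp":[0.40,-0.87,-0.04],"twist":0.27},{"dp":[0.39,-0.88,-0.04],"twist":0.27},{"dp":[0.37,-0.88,-0.04],"twist":0.27}
```

Emit:
step_arm(deltas=[{"dp": [0.93, -0.33, -0.1], "twist": 0.6}, {"dp": [0.93, -0.33, -0.1], "twist": 0.6}, {"dp": [0.91, -0.4, -0.1], "twist": 0.6}, {"dp": [0.9, -0.42, -0.1], "twist": 0.6}, {"dp": [0.88, -0.5, -0.1], "twist": 0.6}, {"dp": [0.85, -0.5, -0.1], "twist": 0.6}, {"dp": [0.83, -0.57, -0.1], "twist": 0.6}, {"dp": [0.8, -0.6, -0.1], "twist": 0.6}, {"dp": [0.77, -0.65, -0.1], "twist": 0.6}, {"dp": [0.73, -0.7, -0.1], "twist": 0.34}, {"dp": [0.7, -0.7, 0], "twist": 0}])

```text
time_s: 2.1
ee_pos: [0.5382, -0.2073, 0.2094]
eef_rot: [3.141, -0.001, -0.001]
force: [0.4, -1.2, 0.5]
grip_width: 0.0939
grip_force: 0.0
```

```bash
cat >> h.py <<'E'
def wcloud(tag):
    o=ctrl.get_obs(); im,d=ctrl.camera("wrist"); c=ctrl.get_calibration("wrist")
    v,u=np.mgrid[0:480,0:640]; a=(u-c["cx"])/c["fx"]; b=(v-c["cy"])/c["fy"]; t=np.hypot(a,b)+1e-9; s=np.tan(t)/t
    P=np.stack([a*s*d,b*s*d,d],-1); H=np.array(c["hand_eye"]); P=P@H[:3,:3].T+H[:3,3]
    W=P@R.from_euler("xyz",o["eef_rot"]).as_matrix().T+o["ee_pos"]
    cv2.imwrite(f"pics/{tag}.png",im[...,::-1]); np.savez(f"{tag}.npz",im=im,d=d,W=W); return im,d,W
E
python3 - <<'E'
from h import *
im,d,W=wcloud("w1"); o=ctrl.get_obs(); print(o["time_s"],o["ee_pos"],o["eef_rot"])
near=lambda x,y,r:(np.hypot(W[...,0]-x,W[...,1]-y)<r)&(d>0)
cs=[]
for l,(x,y) in dict(blue=(.624,-.088),yellow=(.436,-.132),red=(.568,-.273)).items():
    m=near(x,y,.05)&(abs(W[...,2]-.126)<.006); p=W[m][:,:2]
    if len(p)<20: print(l,len(p)); continue
    c,s,a=cv2.minAreaRect(p.astype(np.float32)); e=np.linalg.eigh(np.cov(p.T))[1][:,1]
    print(l,len(p),np.round(c,4),np.round(s,4),p.mean(0).round(4),W[m][:,2].mean().round(4),np.degrees(np.arctan2(e[1],e[0])).round(1)); cs.append(c)
if len(cs)==3: print(np.mean(cs,0))
# chuck rim ring: z>.067 vs floor
m=near(.543,-.164,.1); 
for lo,hi in((.055,.062),(.062,.067),(.067,.074)):
    k=m&(W[...,2]>lo)&(W[...,2]<hi); r=np.hypot(W[k][:,0]-.543,W[k][:,1]+.164); print(lo,k.sum(),np.percentile(r,[1,50,99]).round(4),W[k].mean(0).round(4))
E
```

```text
2.15 [ 0.54095666 -0.2035952   0.20877238] [-3.14066460e+00 -1.13213012e-03  2.78617627e-03]
blue 1405 [ 0.6245 -0.0876] [0.017  0.0692] [ 0.6245 -0.0895] 0.1252 109.7
yellow 825 [ 0.4333 -0.1388] [0.0529 0.016 ] [ 0.4346 -0.1392] 0.125 68.1
red 1553 [ 0.5682 -0.2724] [0.0168 0.07  ] [ 0.5694 -0.2716] 0.1251 168.8
[ 0.54197481 -0.16626874]
0.055 6150 [0.0558 0.0933 0.0998] [ 0.5573 -0.1723  0.0606]
0.062 18022 [0.0078 0.055  0.0906] [ 0.5447 -0.1643  0.0639]
0.067 4353 [0.0766 0.0812 0.0989] [ 0.5467 -0.1651  0.0695]
```

View pics/w1.png

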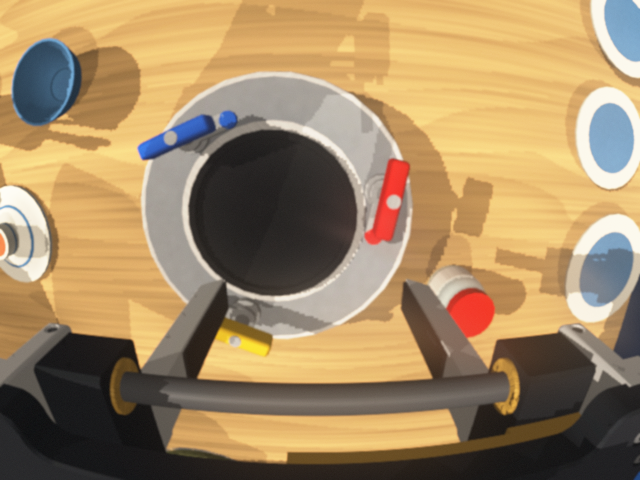

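The wrist view shows the chuck in full at (275,210), with the blue bar at (175,137), red at (393,200) and yellow partly hidden at (240,337). The arm was still settling, so I'll take the picture again and fit the chuck ring.

```bash
cat >> h.py <<'E'
from scipy.optimize import least_squares
def circ(p,r0,fixed=False):
    f=lambda x:np.hypot(p[:,0]-x[0],p[:,1]-x[1])-(r0 if fixed else x[2])
    return least_squares(f,[*p.mean(0),r0],loss="soft_l1",f_scale=.001).x
def bars(W,d,cen):
    for l,(x,y) in cen.items():
        m=(np.hypot(W[...,0]-x,W[...,1]-y)<.05)&(d>0)&(abs(W[...,2]-.126)<.006); p=W[m][:,:2]
        if len(p)<20: print(l,len(p)); continue
        c,s,a=cv2.minAreaRect(p.astype(np.float32)); e=np.linalg.eigh(np.cov(p.T))[1][:,1]
        print(l,len(p),np.round(c,4),np.round(s,4),np.degrees(np.arctan2(e[1],e[0])).round(1))
BC=dict(blue=(.624,-.088),yellow=(.436,-.132),red=(.568,-.273))
E
python3 - <<'E'
from h import *
im,d,W=wcloud("w2"); o=ctrl.get_obs(); print(o["time_s"],o["ee_pos"],o["eef_rot"])
bars(W,d,BC)
r=np.hypot(W[...,0]-.543,W[...,1]+.165); m=(r<.088)&(r>.07)&(W[...,2]>.0675)&(W[...,2]<.073)
print(m.sum(),circ(W[m][:,:2],.0815))
# dark disc edge by rays
g=cv2.GaussianBlur(im.max(-1),(3,3),0); dark=(g<70)&(r<.09)&(d>0); n,lab,st,ce=cv2.connectedComponentsWithStats(dark.astype(np.uint8)); k=1+st[1:,4].argmax(); D=(lab==k)
cn=max(cv2.findContours(D.astype(np.uint8),0,1)[0],key=len)[:,0]; q=W[cn[:,1],cn[:,0]]; print(len(q),q[:,2].mean(),circ(q[:,:2],.0775))
plan([.51,.238,.2],0)
E
```

```text
2.2 [ 0.5391655  -0.20553956  0.2084317 ] [-3.14097187e+00 -1.03747737e-04  3.96897538e-03]
blue 1412 [ 0.6244 -0.0874] [0.0165 0.0697] 109.8
yellow 894 [ 0.434  -0.1372] [0.0579 0.0163] 68.3
red 1502 [ 0.5681 -0.2723] [0.0168 0.0709] 168.5
4050 [ 0.54300683 -0.16374447  0.08103256]
1740 0.3637139244938713 [-2.21473886 -0.21388879  2.77887626]
pos [ 0.5392 -0.2055  0.2084] yaw 0.23 n 12
{"dp":[-0.06,-0.92,0.02],"twist":0.00},{"dp":[-0.06,-0.92,0.02],"twist":0.00},{"dp":[-0.06,-0.92,0.02],"twist":0.00},{"dp":[-0.06,-0.92,0.02],"twist":0.00},{"dp":[-0.06,-0.92,0.02],"twist":0.00},{"dp":[-0.06,-0.92,0.02],"twist":0.00},{"dp":[-0.06,-0.92,0.02],"twist":0.00},{"dp":[-0.06,-0.92,0.02],"twist":0.00},{"dp":[-0.06,-0.92,0.02],"twist":0.00},{"dp":[-0.06,-0.92,0.02],"twist":0.00},{"dp":[-0.06,-0.92,0.02],"twist":0.00},{"dp":[-0.06,-0.92,0.02],"twist":0.00}
```

Emit:
step_arm(deltas=[{"dp": [-0.06, -0.92, 0]}, {"dp": [-0.06, -0.92, 0]}, {"dp": [-0.06, -0.92, 0]}, {"dp": [-0.06, -0.92, 0]}, {"dp": [-0.06, -0.92, 0]}, {"dp": [-0.06, -0.92, 0]}, {"dp": [-0.06, -0.92, 0]}, {"dp": [-0.06, -0.92, 0]}, {"dp": [-0.06, -0.92, 0.1]}, {"dp": [-0.06, -0.92, 0.1]}, {"dp": [-0.06, -0.92, 0]}, {"dp": [-0.06, -0.92, 0]}])

```text
invalid input at $.deltas[0]: expected keys dp, twist
```

Emit:
step_arm(deltas=[{"dp": [0, 0, 0]}, {"dp": [0, 0, 0]}])

```text
invalid input at $.deltas[0]: expected keys dp, twist
```

```bash
python3 - <<'E'
from h import *
im,d,W=wcloud("w3"); o=ctrl.get_obs(); print(o["time_s"],o["ee_pos"],o["eef_rot"])
m=(np.hypot(W[...,0]-.51,W[...,1]-.24)<.05)&(d>0)&(abs(W[...,2]-.05)<.004); p=W[m]
print(m.sum(),p.mean(0),cv2.minEnclosingCircle(p[:,:2].astype(np.float32)))
plan([.51,.241,.06],0,6)
E
```

```text
2.25 [ 0.53787361 -0.20717181  0.20837677] [-3.14134159e+00  4.00698456e-04  3.01336592e-03]
258 [0.50754836 0.22747745 0.04956164] ((0.5096713304519653, 0.23656409978866577), 0.023942183703184128)
pos [ 0.5379 -0.2072  0.2084] yaw 0.17 n 6
{"dp":[-0.11,-1.87,0.62],"twist":0.01},{"dp":[-0.11,-1.87,0.62],"twist":0.01},{"dp":[-0.11,-1.87,0.62],"twist":0.01},{"dp":[-0.11,-1.87,0.62],"twist":0.01},{"dp":[-0.11,-1.87,0.62],"twist":0.01},{"dp":[-0.12,-1.87,0.62],"twist":0.01}
```

View pics/w3.png

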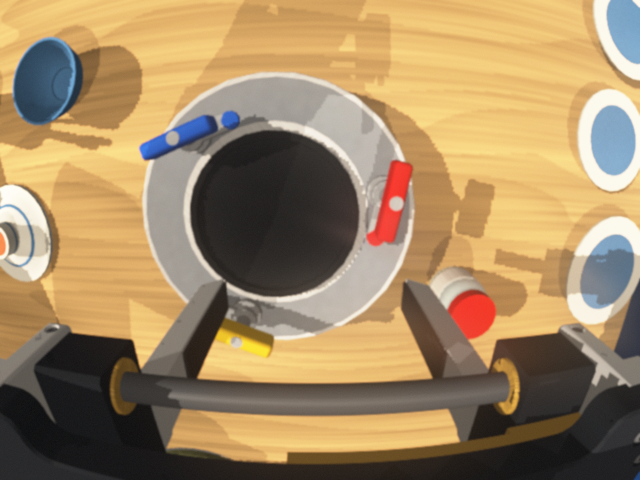

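The move was refused because every row needs a twist, so the view is unchanged, with the chuck at (275,212). I'll send it again with twists.

Emit:
step_arm(deltas=[{"dp": [-0.06, -0.93, 0], "twist": 0}, {"dp": [-0.06, -0.93, 0], "twist": 0}, {"dp": [-0.06, -0.93, 0], "twist": 0}, {"dp": [-0.06, -0.93, 0], "twist": 0}, {"dp": [-0.06, -0.93, 0], "twist": 0}, {"dp": [-0.06, -0.93, 0], "twist": 0}, {"dp": [-0.06, -0.93, 0], "twist": 0}, {"dp": [-0.06, -0.93, 0], "twist": 0}, {"dp": [-0.06, -0.93, 0.1], "twist": 0}, {"dp": [-0.06, -0.93, 0.1], "twist": 0}, {"dp": [-0.06, -0.93, 0], "twist": 0}, {"dp": [-0.06, -0.93, 0], "twist": 0}])

```text
time_s: 3.45
ee_pos: [0.508, 0.238, 0.2008]
eef_rot: [3.141, -0.0, -0.001]
force: [0.7, -0.5, 0.5]
grip_width: 0.0937
grip_force: 0.0
```

Emit:
step_arm(deltas=[{"dp": [0, 0, 0], "twist": 0}, {"dp": [0, 0, 0], "twist": 0}, {"dp": [0, 0, 0], "twist": 0}])

```text
time_s: 3.75
ee_pos: [0.5084, 0.2363, 0.2008]
eef_rot: [3.141, -0.0, -0.001]
force: [-0.9, -0.0, -0.1]
grip_width: 0.0938
grip_force: 0.0
```

```bash
python3 - <<'E'
from h import *
for i in range(3):
    im,d,W=wcloud("w4"); o=ctrl.get_obs(); print(o["time_s"],o["ee_pos"],o["eef_rot"])
    m=(np.hypot(W[...,0]-.51,W[...,1]-.24)<.05)&(d>0)&(abs(W[...,2]-.05)<.004); p=W[m]
    print(m.sum(),p.mean(0),cv2.minEnclosingCircle(p[:,:2].astype(np.float32)))
plan([.5105,.241,.06],0,6)
E
```

```text
3.8 [0.50843147 0.23632339 0.20087547] [ 3.14145886e+00 -9.49070000e-05 -1.54548360e-03]
1821 [0.51097035 0.24251911 0.05009032] ((0.5104466676712036, 0.24262867867946625), 0.025346064940094948)
3.85 [0.50845188 0.23641853 0.20093404] [ 3.14150477e+00 -2.28776363e-04 -1.53012233e-03]
1824 [0.51098171 0.24253957 0.05005549] ((0.5104339718818665, 0.24257305264472961), 0.02527502179145813)
3.9 [0.50843484 0.23659732 0.20089218] [ 3.14155068e+00 -1.84196345e-04 -1.44077284e-03]
1825 [0.51103712 0.24248078 0.05008005] ((0.5104894042015076, 0.242567241191864), 0.025347216054797173)
pos [0.5084 0.2366 0.2009] yaw -0.08 n 6
{"dp":[0.01,-0.02,0.59],"twist":-0.00},{"dp":[0.01,-0.02,0.59],"twist":-0.00},{"dp":[0.01,-0.02,0.59],"twist":-0.00},{"dp":[0.01,-0.02,0.59],"twist":-0.00},{"dp":[0.01,-0.02,0.59],"twist":-0.00},{"dp":[0.01,-0.02,0.59],"twist":-0.00}
```

Emit:
step_arm(deltas=[{"dp": [0.05, -0.14, 0.5], "twist": 0}, {"dp": [0, 0, 0.8], "twist": 0}, {"dp": [0, 0, 0.8], "twist": 0}, {"dp": [0, 0, 0.8], "twist": 0}, {"dp": [0, 0, 0.5], "twist": 0}, {"dp": [0, 0, 0.4], "twist": 0}, {"dp": [0, 0, 0.3], "twist": 0}, {"dp": [0, 0, 0.1], "twist": 0}, {"dp": [0, 0, 0], "twist": 0}, {"dp": [0, 0, 0], "twist": 0}])

```text
time_s: 4.9
ee_pos: [0.5106, 0.2434, 0.0336]
eef_rot: [-3.141, -0.001, -0.0]
force: [0.1, -1.4, 0.1]
grip_width: 0.0941
grip_force: 0.0
```

```bash
python3 - <<'E'
from h import *
o=ctrl.get_obs(); print(o["ee_pos"],o["force"],o["grip_width"])
plan([.5105,.2423,.03],0,2)
E
```

```text
[0.51060708 0.24336437 0.03356852] [ 0.05586311 -1.39963972  0.05720579] 0.09414691544054658
pos [0.5106 0.2434 0.0336] yaw -0.0 n 2
{"dp":[-0.00,0.01,0.04],"twist":-0.00},{"dp":[-0.00,0.01,0.04],"twist":-0.00}
```

Emit:
step_arm(deltas=[{"dp": [0, 0.02, 0.08], "twist": 0}, {"dp": [0, 0, 0], "twist": 0}, {"dp": [0, 0, 0], "twist": 0}])

```text
time_s: 5.2
ee_pos: [0.5102, 0.2425, 0.0297]
eef_rot: [-3.142, -0.0, 0.0]
force: [0.2, -0.6, 1.3]
grip_width: 0.0937
grip_force: 0.0
```

Emit:
step_arm(deltas=[{"dp": [0, 0, 0], "twist": 0}, {"dp": [0, 0, 0], "twist": 0}, {"dp": [0, 0, 0], "twist": 0}, {"dp": [0, 0, 0], "twist": 0}, {"dp": [0, 0, 0], "twist": 0}, {"dp": [0, 0, 0], "twist": 0}, {"dp": [0, 0, 0], "twist": 0}, {"dp": [0, 0, 0], "twist": 0}], gripper=-1, squeeze=30)

```text
time_s: 6.0
ee_pos: [0.5102, 0.2425, 0.0296]
eef_rot: [-3.142, -0.0, 0.0]
force: [0.1, -0.6, 0.1]
grip_width: 0.0335
grip_force: 0.0
```

```bash
python3 - <<'E'
from h import *
im,d,W=wcloud("w5"); o=ctrl.get_obs(); print(o["time_s"],o["ee_pos"],o["grip_width"],o["grip_force"],o["force"])
im2,d2=ctrl.camera("scene"); W2=cloud("scene",im2,d2); c=im2[270:370,360:480]; cv2.imwrite("pics/w5s.png",np.hstack([im[...,::-1][140:440,120:520],cv2.resize(c,(400,300))[...,::-1]]))
m=(np.hypot(W2[...,0]-.51,W2[...,1]-.24)<.1)&(abs(W2[...,2]-.03)<.025)&(d2>0); print(W2[m].mean(0))
E
```

```text
6.05 [0.51014984 0.24250951 0.02953309] 0.02943201207337441 0.0 [ 0.99741893  0.36735902 -0.22600659]
[0.52548573 0.24590207 0.01844227]
```

View pics/w5s.png

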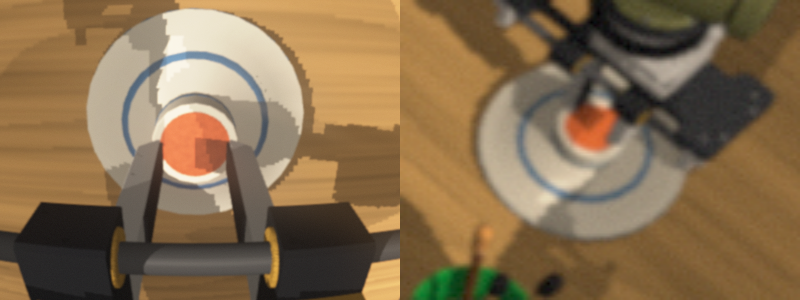

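```bash
python3 - <<'E'
from h import *
z=np.load("w5.npz"); W=z["W"]; d=z["d"]
for v in (250,270,285,290,295,300,310,330):
  print(v,[tuple((W[v,u]*1000).round().astype(int)) for u in (255,265,275,285,315,345,355,365,375)])
H=np.array(ctrl.get_calibration("wrist")["hand_eye"]); c=ctrl.get_calibration("wrist")
for y in(-.015,0,.015):
  p=np.linalg.inv(H)@[0,y,0,1]; t=np.arctan2(np.hypot(p[0],p[1]),p[2]); h=np.hypot(p[0],p[1]); print(c["cx"]+c["fx"]*t*p[0]/h,c["cy"]+c["fx"]*t*p[1]/h,p[2])
o=ctrl.get_obs(); print(o["time_s"],o["grip_width"],o["grip_force"])
E
```

```text
250 [(np.int64(521), np.int64(281), np.int64(20)), (np.int64(522), np.int64(274), np.int64(23)), (np.int64(522), np.int64(268), np.int64(23)), (np.int64(528), np.int64(260), np.int64(40)), (np.int64(531), np.int64(242), np.int64(50)), (np.int64(528), np.int64(225), np.int64(40)), (np.int64(523), np.int64(217), np.int64(24)), (np.int64(522), np.int64(211), np.int64(23)), (np.int64(521), np.int64(204), np.int64(19))]
270 [(np.int64(507), np.int64(282), np.int64(19)), (np.int64(509), np.int64(274), np.int64(24)), (np.int64(519), np.int64(265), np.int64(49)), (np.int64(519), np.int64(259), np.int64(51)), (np.int64(519), np.int64(242), np.int64(50)), (np.int64(519), np.int64(226), np.int64(50)), (np.int64(519), np.int64(220), np.int64(49)), (np.int64(509), np.int64(210), np.int64(24)), (np.int64(507), np.int64(203), np.int64(19))]
285 [(np.int64(497), np.int64(282), np.int64(19)), (np.int64(520), np.int64(268), np.int64(73)), (np.int64(520), np.int64(263), np.int64(73)), (np.int64(510), np.int64(260), np.int64(50)), (np.int64(510), np.int64(242), np.int64(51)), (np.int64(510), np.int64(22
[... 1762 characters left out ...]
.int64(221), np.int64(101)), (np.int64(520), np.int64(216), np.int64(101))]
330 [(np.int64(520), np.int64(266), np.int64(120)), (np.int64(520), np.int64(262), np.int64(119)), (np.int64(512), np.int64(260), np.int64(106)), (np.int64(458), np.int64(264), np.int64(11)), (np.int64(459), np.int64(242), np.int64(14)), (np.int64(458), np.int64(221), np.int64(11)), (np.int64(517), np.int64(226), np.int64(114)), (np.int64(519), np.int64(223), np.int64(118)), (np.int64(520), np.int64(219), np.int64(120))]
290.70509238880135 271.83867757295974 0.23033076796443372
314.82474271705513 271.87881709482036 0.230331679487157
338.93985130102055 271.83550717010996 0.23033259100988027
6.1 0.02520902826633095 0.0
```

```bash
python3 - <<'E'
from h import *
for n,ee in(("w4",(.5084,.2366,.2009)),("w5",(.5101,.2425,.0295)),("w1",(.541,-.2036,.2088))):
    W=np.load(n+".npz")["W"]-ee
    m=(abs(W[...,0])<.012)&(abs(W[...,1])<.07)&(W[...,2]>-.02)&(W[...,2]<.12)
    for s in(-1,1):
        k=m&(np.sign(W[...,1])==s); k&=(W[...,2]>.028) if n=="w5" else k; q=W[k]; print(n,s,len(q),q[:,2].min() if len(q) else 0,np.sort(q[:,2])[:60:6].round(3),np.median(q[:,1]))
o=ctrl.get_obs(); print(o["time_s"],o["qpos"])
E
```

```text
w4 -1 4363 0.03581366971324165 [0.036 0.037 0.037 0.038 0.038 0.038 0.038 0.039 0.039 0.04 ] -0.04854203159468409
w4 1 4380 0.03596703594238279 [0.036 0.037 0.037 0.037 0.038 0.038 0.038 0.039 0.039 0.039] 0.04883147337711269
w5 -1 3230 0.03573190603328942 [0.036 0.037 0.037 0.038 0.038 0.038 0.039 0.039 0.04  0.04 ] -0.01987192254696228
w5 1 3244 0.03587579310696984 [0.036 0.036 0.037 0.038 0.038 0.038 0.039 0.039 0.04  0.04 ] 0.020483896137760055
w1 -1 4336 0.03603470069243095 [0.036 0.037 0.038 0.038 0.038 0.039 0.039 0.039 0.04  0.04 ] -0.05208452304452563
w1 1 4347 0.036505767046874665 [0.037 0.037 0.038 0.038 0.039 0.039 0.039 0.039 0.04  0.04 ] 0.04528759966992804
6.1 [3.78932795e-01 4.83275289e-01 1.61322542e+00 2.53101458e-05
 1.04511248e+00 1.94964573e+00]
```

The fingers closed to 25 mm without touching anything. In every wrist picture they end about 36 mm above the reported TCP, so the real tips were at about z 0.066, above the foot. In the picture they hover over the orange disc at (195,145). I'll open, go about 36 mm lower with care, and use the measured tip offset from here on.

Emit:
step_arm(deltas=[{"dp": [0, 0, 0], "twist": 0}, {"dp": [0, 0, 0], "twist": 0}, {"dp": [0, 0, 0], "twist": 0}, {"dp": [0, 0, 0], "twist": 0}, {"dp": [0, 0, 0], "twist": 0}, {"dp": [0, 0, 0], "twist": 0}, {"dp": [0, 0, 0], "twist": 0}, {"dp": [0, 0, 0], "twist": 0}], gripper=0.7)

```text
time_s: 6.9
ee_pos: [0.5101, 0.2425, 0.0296]
eef_rot: [3.142, -0.0, 0.0]
force: [-0.2, 0.6, 0.1]
grip_width: 0.0796
grip_force: 0.0
```

Emit:
step_arm(deltas=[{"dp": [0, 0, 0.2], "twist": 0}, {"dp": [0, 0, 0.2], "twist": 0}, {"dp": [0, 0, 0.2], "twist": 0}, {"dp": [0, 0, 0.15], "twist": 0}, {"dp": [0, 0, 0], "twist": 0}, {"dp": [0, 0, 0], "twist": 0}])

```text
time_s: 7.5
ee_pos: [0.5102, 0.2425, -0.0005]
eef_rot: [3.142, 0.0, 0.0]
force: [-0.2, 0.1, 0.2]
grip_width: 0.0796
grip_force: 0.0
```

```bash
python3 - <<'E'
from h import *
im,d,W=wcloud("w6"); o=ctrl.get_obs(); ee=np.array(o["ee_pos"]); print(o["time_s"],ee,o["grip_width"],o["force"])
V=W-ee; m=(abs(V[...,0]-.01)<.004)&(abs(V[...,1])<.07)&(abs(V[...,1])>.03)&(V[...,2]>.027)&(V[...,2]<.1)
for s in(-1,1):
    q=V[m&(np.sign(V[...,1])==s)]; print(s,np.sort(q[:,2])[:60:6].round(3),q[q[:,2]<.05].mean(0).round(4))
cv2.imwrite("pics/w6c.png",im[...,::-1][140:440,120:520])
E
```

```text
7.55 [ 5.10323582e-01  2.42594210e-01 -2.46293994e-04] 0.07982268084525987 [-0.08563192  0.37428127 -0.09876954]
-1 [0.036 0.037 0.038 0.038 0.039 0.04  0.04  0.041 0.041 0.041] [ 0.0091 -0.0441  0.0445]
1 [0.036 0.037 0.038 0.038 0.039 0.039 0.04  0.04  0.041 0.042] [0.009  0.0444 0.0444]
```

View pics/w6c.png

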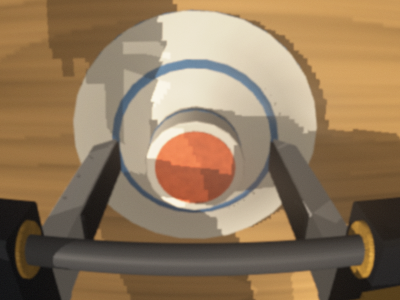

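The tips now stand either side of the foot (crop about 115,145 and 275,145) at z ≈ 0.035, with no contact. I'll go 6 mm lower and close.

Emit:
step_arm(deltas=[{"dp": [0, 0, 0.1], "twist": 0}, {"dp": [0, 0, 0.05], "twist": 0}, {"dp": [0, 0, 0], "twist": 0}])

```text
time_s: 7.85
ee_pos: [0.51, 0.2424, -0.0067]
eef_rot: [3.141, 0.0, 0.0]
force: [-0.1, 0.1, 0.2]
grip_width: 0.0802
grip_force: 0.0
```

Emit:
step_arm(deltas=[{"dp": [0, 0, 0], "twist": 0}, {"dp": [0, 0, 0], "twist": 0}, {"dp": [0, 0, 0], "twist": 0}, {"dp": [0, 0, 0], "twist": 0}, {"dp": [0, 0, 0], "twist": 0}, {"dp": [0, 0, 0], "twist": 0}, {"dp": [0, 0, 0], "twist": 0}], gripper=-1, squeeze=30)

```text
time_s: 8.55
ee_pos: [0.5102, 0.2426, -0.0064]
eef_rot: [-3.142, -0.0, 0.0]
force: [0.0, 0.1, 1.0]
grip_width: 0.0497
grip_force: 30.0
```

Emit:
step_arm(deltas=[{"dp": [0, 0, -0.1], "twist": 0}, {"dp": [0, 0, -0.3], "twist": 0}, {"dp": [0, 0, -0.6], "twist": 0}, {"dp": [0, 0, -0.8], "twist": 0}, {"dp": [0, 0, -0.8], "twist": 0}, {"dp": [0, 0, -0.7], "twist": 0}, {"dp": [0, 0, -0.4], "twist": 0}, {"dp": [0, 0, 0], "twist": 0}])

```text
time_s: 9.35
ee_pos: [0.511, 0.2429, 0.1446]
eef_rot: [-3.14, -0.004, 0.0]
force: [0.1, -0.2, -3.9]
grip_width: 0.0496
grip_force: 30.0
```

```bash
python3 - <<'E'
from h import *
im,d,W=wcloud("w7"); o=ctrl.get_obs(); ee=np.array(o["ee_pos"]); print(o["time_s"],ee,o["grip_width"],o["grip_force"],o["force"],o["moment"])
V=W-ee; m=(np.hypot(V[...,0],V[...,1])<.08)&(d>0)&(V[...,2]<.062)&(V[...,2]>0.004)
# lip ring and foot top plane
k=m&(abs(V[...,2]-.0565)<.004)&(np.hypot(V[...,0],V[...,1])<.024); A=np.c_[V[k][:,:2],np.ones(k.sum())]; print(k.sum(),np.linalg.lstsq(A,V[k][:,2],rcond=None)[0],V[k].mean(0))
plan([.543,-.1633,.15],0,11)
E
```

```text
9.4 [0.51035026 0.24260462 0.14252005] 0.049513918813281994 29.999135434627533 [ 0.24431673  1.00218644 -3.58476197] [ 0.05134075  0.06027781 -0.02824166]
6767 [0.00400735 0.00290837 0.05854911] [0.00140023 0.00011113 0.05855505]
pos [0.5104 0.2426 0.1425] yaw 0.01 n 11
{"dp":[0.07,0.92,-0.02],"twist":0.00},{"dp":[0.07,0.92,-0.02],"twist":0.00},{"dp":[0.07,0.92,-0.02],"twist":0.00},{"dp":[0.07,0.92,-0.02],"twist":0.00},{"dp":[0.07,0.92,-0.02],"twist":0.00},{"dp":[0.07,0.92,-0.02],"twist":0.00},{"dp":[0.07,0.92,-0.02],"twist":0.00},{"dp":[0.07,0.92,-0.02],"twist":0.00},{"dp":[0.07,0.92,-0.02],"twist":0.00},{"dp":[0.07,0.92,-0.02],"twist":0.00},{"dp":[0.07,0.92,-0.02],"twist":0.00}
```

Emit:
step_arm(deltas=[{"dp": [0.05, 0.5, -0.1], "twist": 0}, {"dp": [0.08, 0.85, -0.1], "twist": 0}, {"dp": [0.08, 0.95, 0], "twist": 0}, {"dp": [0.08, 0.95, 0], "twist": 0}, {"dp": [0.08, 0.95, 0], "twist": 0}, {"dp": [0.08, 0.95, 0], "twist": 0}, {"dp": [0.08, 0.95, 0], "twist": 0}, {"dp": [0.08, 0.95, 0], "twist": 0}, {"dp": [0.08, 0.95, 0], "twist": 0}, {"dp": [0.08, 0.95, 0], "twist": 0}, {"dp": [0.04, 0.8, 0], "twist": 0}, {"dp": [0.04, 0.4, 0], "twist": 0}])

```text
time_s: 10.6
ee_pos: [0.5434, -0.1656, 0.1481]
eef_rot: [-3.141, 0.002, -0.002]
force: [0.5, 0.3, -4.2]
grip_width: 0.0498
grip_force: 30.0
```

Emit:
step_arm(deltas=[{"dp": [0, 0, 0.3], "twist": 0}, {"dp": [0, 0, 0.5], "twist": 0}, {"dp": [0, 0, 0.4], "twist": 0}, {"dp": [0, 0, 0], "twist": 0}, {"dp": [0, 0, 0], "twist": 0}, {"dp": [0, 0, 0], "twist": 0}])

```text
time_s: 11.2
ee_pos: [0.5446, -0.163, 0.1023]
eef_rot: [3.141, -0.001, 0.001]
force: [-0.2, 0.3, -3.8]
grip_width: 0.0496
grip_force: 30.0
```

```bash
python3 - <<'E'
from h import *
im,d,W=wcloud("w8"); o=ctrl.get_obs(); ee=np.array(o["ee_pos"]); print(o["time_s"],ee,o["eef_rot"],o["grip_width"],o["force"])
V=W-ee; k=(np.hypot(V[...,0],V[...,1])<.024)&(d>0)&(abs(V[...,2]-.057)<.004); A=np.c_[V[k][:,:2],np.ones(k.sum())]; print(k.sum(),np.linalg.lstsq(A,V[k][:,2],rcond=None)[0])
r=np.hypot(W[...,0]-.543,W[...,1]+.164); m=(r<.09)&(r>.076)&(abs(W[...,2]-.07)<.003)
print("rim",m.sum(),circ(W[m][:,:2],.0817,True) if m.sum()>50 else "")
m=(np.hypot(V[...,0],V[...,1])<.082)&(np.hypot(V[...,0],V[...,1])>.06)&(abs(V[...,2]-.013)<.005)&(d>0); q=W[m][:,:2]; print("lip",len(q),cv2.minEnclosingCircle(q.astype(np.float32)) if len(q)>50 else "")
bars(W,d,BC)
plan([.543,-.1633,.075],0,4)
E
```

```text
11.25 [ 0.54459043 -0.16318477  0.10233879] [ 3.14121567e+00 -1.18605640e-03  5.19907675e-04] 0.04938348470459035 [-0.49683853 -0.35743673 -3.41347788]
6834 [-0.00145341  0.00321406  0.05647562]
rim 2696 [ 0.54268844 -0.16344587  0.0817    ]
lip 13674 ((0.5442541241645813, -0.1627708524465561), 0.07556474208831787)
blue 3349 [ 0.6049 -0.0944] [0.0579 0.0696] 109.6
yellow 1271 [ 0.4331 -0.1366] [0.0564 0.0176] 72.0
red 2712 [ 0.5722 -0.267 ] [0.054  0.0662] 168.5
pos [ 0.5446 -0.1632  0.1023] yaw 0.03 n 4
{"dp":[-0.01,0.00,0.17],"twist":0.00},{"dp":[-0.01,0.00,0.17],"twist":0.00},{"dp":[-0.01,0.00,0.17],"twist":0.00},{"dp":[-0.01,0.00,0.17],"twist":0.00}
```

View pics/w8.png

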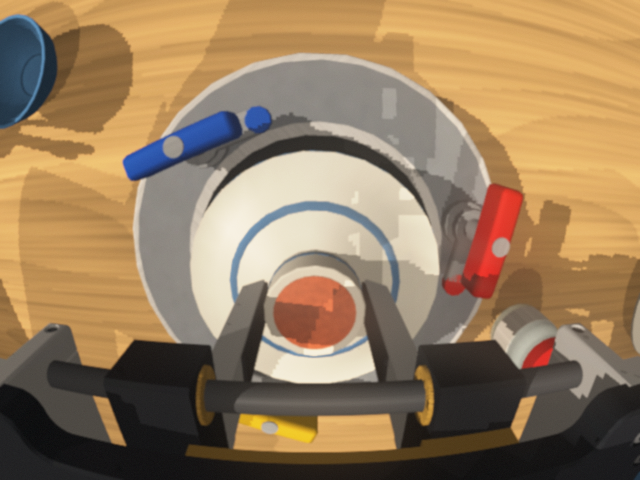

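The dish hangs level above the chuck, foot at (315,312). It sits about 1.6 mm too far in x and 0.6 mm in y. I'll correct and lower it.

Emit:
step_arm(deltas=[{"dp": [-0.04, 0.015, 0.3], "twist": 0}, {"dp": [0, 0, 0.3], "twist": 0}, {"dp": [0, 0, 0.2], "twist": 0}, {"dp": [0, 0, 0.1], "twist": 0}, {"dp": [0, 0, 0], "twist": 0}, {"dp": [0, 0, 0], "twist": 0}])

```text
time_s: 11.85
ee_pos: [0.5427, -0.1641, 0.0657]
eef_rot: [3.142, -0.0, 0.0]
force: [0.2, 0.1, -3.7]
grip_width: 0.0494
grip_force: 30.0
```

```bash
python3 - <<'E'
from h import *
im,d,W=wcloud("w9"); o=ctrl.get_obs(); ee=np.array(o["ee_pos"]); print(o["time_s"],ee,o["eef_rot"],o["force"])
V=W-ee; a=np.hypot(V[...,0],V[...,1])
m=(a<.082)&(a>.06)&(abs(V[...,2]-.013)<.005)&(d>0)&(W[...,2]>.074); q=W[m][:,:2]; print("lip",len(q),cv2.minEnclosingCircle(q.astype(np.float32)))
r=np.hypot(W[...,0]-.543,W[...,1]+.164); m=(r<.088)&(r>.076)&(abs(W[...,2]-.07)<.003)
print("rim",m.sum(),circ(W[m][:,:2],.0817,True))
m=(r<.16)&(r>.12)&(abs(W[...,2]-.06)<.003); q=W[m][:,:2]; h=cv2.convexHull(q.astype(np.float32))[:,0]; rr=np.hypot(*(h-[.543,-.164]).T); h=h[rr>.14]; print("head",len(h),circ(h,.145,True))
E
```

```text
11.9 [ 0.54280662 -0.16417882  0.0659042 ] [ 3.14138260e+00 -5.84550955e-04  2.88615227e-05] [ 0.6009056   0.14407056 -3.53842274]
lip 13649 ((0.5426058769226074, -0.1639118641614914), 0.07537225633859634)
rim 6730 [ 0.54183209 -0.16357764  0.0817    ]
head 55 [ 0.54221268 -0.16376962  0.145     ]
```

Emit:
step_arm(deltas=[{"dp": [-0.01, 0, 0.05], "twist": 0}, {"dp": [0, 0, 0.05], "twist": 0}, {"dp": [0, 0, 0.05], "twist": 0}, {"dp": [0, 0, 0], "twist": 0}, {"dp": [0, 0, 0], "twist": 0}])

```text
time_s: 12.4
ee_pos: [0.5422, -0.1641, 0.0595]
eef_rot: [-3.142, 0.0, 0.0]
force: [-0.1, -0.5, -3.7]
grip_width: 0.0493
grip_force: 30.0
```

Emit:
step_arm(deltas=[{"dp": [0, 0, 0.03], "twist": 0}, {"dp": [0, 0, 0.02], "twist": 0}, {"dp": [0, 0, 0], "twist": 0}])

```text
time_s: 12.7
ee_pos: [0.5422, -0.1641, 0.0576]
eef_rot: [3.142, -0.0, 0.0]
force: [0.6, 0.0, -3.0]
grip_width: 0.0494
grip_force: 30.0
```

Emit:
step_arm(deltas=[{"dp": [0, 0, 0.02], "twist": 0}, {"dp": [0, 0, 0], "twist": 0}])

```text
time_s: 12.9
ee_pos: [0.5423, -0.1641, 0.0576]
eef_rot: [3.141, -0.0, 0.0]
force: [-4.1, 1.9, 6.3]
grip_width: 0.0498
grip_force: 30.0
```

Contact with the pocket floor. I'll release at a low squeeze and only part way, then rise.

Emit:
step_arm(deltas=[{"dp": [0, 0, 0], "twist": 0}, {"dp": [0, 0, 0], "twist": 0}, {"dp": [0, 0, 0], "twist": 0}, {"dp": [0, 0, 0], "twist": 0}], gripper=0.5)

```text
time_s: 13.3
ee_pos: [0.5422, -0.1641, 0.0568]
eef_rot: [3.142, -0.0, 0.0]
force: [0.7, 0.2, -0.2]
grip_width: 0.0702
grip_force: 0.0
```

Emit:
step_arm(deltas=[{"dp": [0, 0, -0.2], "twist": 0}, {"dp": [0, 0, -0.5], "twist": 0}, {"dp": [0, 0, -0.8], "twist": 0}, {"dp": [0, 0, -0.8], "twist": 0}, {"dp": [0, 0, 0], "twist": 0}, {"dp": [0, 0, 0], "twist": 0}, {"dp": [0, 0, 0], "twist": 0}])

```text
time_s: 14.0
ee_pos: [0.5417, -0.1639, 0.1478]
eef_rot: [-3.141, 0.001, 0.0]
force: [0.4, 0.3, -1.0]
grip_width: 0.071
grip_force: 0.0
```

```bash
python3 - <<'E'
from h import *
im,d,W=wcloud("w10"); o=ctrl.get_obs(); ee=np.array(o["ee_pos"]); print(o["time_s"],ee,o["eef_rot"],o["force"],o["grip_width"])
a=np.hypot(W[...,0]-.5425,W[...,1]+.164)
k=(a<.023)&(abs(W[...,2]-.114)<.006)&(d>0); A=np.c_[W[k][:,:2]-[.5425,-.164],np.ones(k.sum())]; print("foot",k.sum(),np.linalg.lstsq(A,W[k][:,2],rcond=None)[0])
k=(a<.03)&(abs(W[...,2]-.114)<.004)&(d>0);print(cv2.minEnclosingCircle(W[k][:,:2].astype(np.float32)))
bars(W,d,BC)
m=(a<.16)&(a>.12)&(abs(W[...,2]-.06)<.003); q=W[m][:,:2]; h=cv2.convexHull(q.astype(np.float32))[:,0]; rr=np.hypot(*(h-[.543,-.164]).T); h=h[rr>.14]; print("head",len(h),circ(h,.145,True))
plan([.624,-.088,.14],109.7)
E
```

```text
14.05 [ 0.5416371  -0.16386776  0.14760268] [-3.14085454e+00  1.86381175e-03  3.95978803e-05] [ 0.66431957 -0.39376469  1.2146301 ] 0.0704878164490577
foot 3132 [-0.00166104  0.00040876  0.11420796]
((0.5425090193748474, -0.16372039914131165), 0.02523435279726982)
blue 2330 [ 0.6243 -0.0873] [0.0168 0.0696] 109.7
yellow 748 [ 0.4385 -0.1266] [0.0595 0.0159] 76.6
red 2018 [ 0.5684 -0.2719] [0.0161 0.0697] 168.5
head 65 [ 0.54249338 -0.16337792  0.145     ]
pos [ 0.5416 -0.1639  0.1476] yaw 0.0 n 28
{"dp":[0.07,-0.07,0.01],"twist":-0.98},{"dp":[0.08,-0.06,0.01],"twist":-0.98},{"dp":[0.08,-0.06,0.01],"twist":-0.98},{"dp":[0.09,-0.05,0.01],"twist":-0.98},{"dp":[0.09,-0.05,0.01],"twist":-0.98},{"dp":[0.09,-0.04,0.01],"twist":-0.98},{"dp":[0.09,-0.03,0.01],"twist":-0.98},{"dp":[0.10,-0.03,0.01],"twist":-0.98},{"dp":[0.10,-0.02,0.01],"twist":-0.98},{"dp":[0.10,-0.01,0.01],"twist":-0.98},{"dp":[0.10,-0.01,0.01],"twist":-0.98},{"dp":[0.10,0.00,0.01],"twist":-0.98},{"dp":[0.10,0.01,0.01],"twist":-0.98},{"dp":[0.10,0.01,0.01],"twist":-0.98},{"dp":[0.10,0.02,0.01],"twist":-0.98},{"dp":[0.10,0.03,0.01],"twist":-0.98},{"dp":[0.09,0.03,0.01],"twist":-0.98},{"dp":[0.09,0.04,0.01],"twist":-0.98},{"dp":[0.09,0.05,0.01],"twist":-0.98},{"dp":[0.08,0.05,0.01],"twist":-0.98},{"dp":[0.08,0.06,0.01],"twist":-0.98},{"dp":[0.08,0.06,0.01],"twist":-0.98},{"dp":[0.07,0.07,0.01],"twist":-0.98},{"dp":[0.07,0.07,0.01],"twist":-0.98},{"dp":[0.06,0.08,0.01],"twist":-0.98},{"dp":[0.06,0.08,0.01],"twist":-0.98},{"dp":[0.05,0.09,0.01],"twist":-0.98},{"dp":[0.05,0.09,0.01],"twist":-0.98}
```

View pics/w10.png

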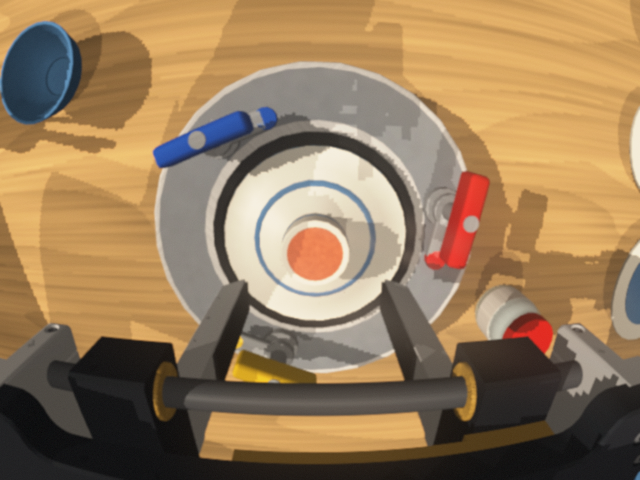

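The dish is seated flat and centred: foot top z 0.1142, within about 0.5 mm of the wheel axis. The picture shows it concentric in the chuck at (315,235), with the blue bar at (205,138). Next I'll go to the blue bolt.

Emit:
step_arm(deltas=[{"dp": [0.07, -0.07, 0], "twist": -1}, {"dp": [0.08, -0.06, 0], "twist": -1}, {"dp": [0.08, -0.06, 0], "twist": -1}, {"dp": [0.09, -0.05, 0], "twist": -1}, {"dp": [0.09, -0.05, 0], "twist": -1}, {"dp": [0.09, -0.04, 0], "twist": -1}, {"dp": [0.09, -0.03, 0], "twist": -1}, {"dp": [0.1, -0.03, 0], "twist": -1}, {"dp": [0.1, -0.02, 0], "twist": -1}, {"dp": [0.1, -0.01, 0], "twist": -1}, {"dp": [0.1, -0.01, 0], "twist": -1}, {"dp": [0.1, 0, 0], "twist": -1}])

```text
time_s: 15.25
ee_pos: [0.5768, -0.1306, 0.1476]
eef_rot: [-3.14, 0.001, 0.841]
force: [-0.0, 0.7, 0.1]
grip_width: 0.0704
grip_force: 0.0
```

Emit:
step_arm(deltas=[{"dp": [0.1, 0.01, 0], "twist": -1}, {"dp": [0.1, 0.01, 0], "twist": -1}, {"dp": [0.1, 0.02, 0], "twist": -1}, {"dp": [0.1, 0.03, 0], "twist": -1}, {"dp": [0.09, 0.03, 0], "twist": -1}, {"dp": [0.09, 0.04, 0], "twist": -1}, {"dp": [0.09, 0.05, 0], "twist": -1}, {"dp": [0.08, 0.05, 0], "twist": -1}, {"dp": [0.08, 0.06, 0], "twist": -1}, {"dp": [0.08, 0.06, 0], "twist": -1}, {"dp": [0.07, 0.07, 0], "twist": -1}, {"dp": [0.07, 0.07, 0], "twist": -1}])

```text
time_s: 16.45
ee_pos: [0.611, -0.0972, 0.1475]
eef_rot: [-3.14, -0.001, 1.678]
force: [0.7, 0.2, 0.2]
grip_width: 0.0706
grip_force: 0.0
```

Emit:
step_arm(deltas=[{"dp": [0.06, 0.08, 0], "twist": -1}, {"dp": [0.06, 0.08, 0], "twist": -1}, {"dp": [0.05, 0.09, 0], "twist": -1}, {"dp": [0.05, 0.09, 0], "twist": -0.4}, {"dp": [0, 0, 0], "twist": 0}, {"dp": [0, 0, 0], "twist": 0}])

```text
time_s: 17.05
ee_pos: [0.6226, -0.0859, 0.1483]
eef_rot: [-3.141, -0.0, 1.912]
force: [0.1, 0.3, 0.2]
grip_width: 0.0706
grip_force: 0.0
```

```bash
python3 - <<'E'
from h import *
im,d,W=wcloud("w11"); o=ctrl.get_obs(); print(o["time_s"],o["ee_pos"],o["force"],o["grip_width"],o["qpos"][5])
bars(W,d,BC)
plan([.6241,-.0871,.06],109.7,4)
E
```

```text
17.1 [ 0.62255854 -0.0859861   0.14848303] [-0.25537604 -0.61215855  1.14088368] 0.07047189638213826 -0.5362423064313311
blue 2127 [ 0.6239 -0.0858] [0.0156 0.0688] 109.3
yellow 1358 [ 0.4365 -0.1302] [0.0692 0.0165] 68.9
red 251 [ 0.5928 -0.2766] [0.016  0.0193] 154.9
pos [ 0.6226 -0.086   0.1485] yaw 109.52 n 4
{"dp":[-0.01,0.01,0.55],"twist":-0.01},{"dp":[-0.01,0.01,0.55],"twist":-0.01},{"dp":[-0.01,0.01,0.55],"twist":-0.01},{"dp":[-0.01,0.01,0.55],"twist":-0.01}
```

Emit:
step_arm(deltas=[{"dp": [-0.02, 0.03, 0.6], "twist": 0}, {"dp": [0, 0, 0.7], "twist": 0}, {"dp": [0, 0, 0.6], "twist": 0}, {"dp": [0, 0, 0.3], "twist": 0}, {"dp": [0, 0, 0], "twist": 0}, {"dp": [0, 0, 0], "twist": 0}], gripper=0.2)

```text
time_s: 17.7
ee_pos: [0.6246, -0.0864, 0.0618]
eef_rot: [3.141, 0.001, 1.913]
force: [1.0, 0.2, 0.7]
grip_width: 0.0565
grip_force: 0.0
```

Emit:
step_arm(deltas=[{"dp": [0, 0, 0], "twist": 0}, {"dp": [0, 0, 0], "twist": 0}, {"dp": [0, 0, 0], "twist": 0}, {"dp": [0, 0, 0], "twist": 0}, {"dp": [0, 0, 0], "twist": 0}, {"dp": [0, 0, 0], "twist": 0}], gripper=-1, squeeze=15)

```text
time_s: 18.3
ee_pos: [0.6237, -0.0864, 0.0609]
eef_rot: [-3.141, -0.0, 1.913]
force: [-2.4, -0.1, 0.4]
grip_width: 0.0159
grip_force: 15.0
```

Emit:
step_arm(deltas=[{"dp": [0, 0, 0], "twist": 0.5}, {"dp": [0, 0, 0], "twist": 1}, {"dp": [0, 0, 0], "twist": 1}, {"dp": [0, 0, 0], "twist": 1}, {"dp": [0, 0, 0], "twist": 1}, {"dp": [0, 0, 0], "twist": 1}, {"dp": [0, 0, 0], "twist": 1}, {"dp": [0, 0, 0], "twist": 1}, {"dp": [0, 0, 0], "twist": 1}, {"dp": [0, 0, 0], "twist": 1}, {"dp": [0, 0, 0], "twist": 1}])

```text
time_s: 19.4
ee_pos: [0.6243, -0.0864, 0.0608]
eef_rot: [3.141, 0.0, 1.177]
force: [1.1, -0.4, -0.1]
grip_width: 0.0159
grip_force: 15.0
```

Emit:
step_arm(deltas=[{"dp": [0, 0, 0], "twist": 1}, {"dp": [0, 0, 0], "twist": 1}, {"dp": [0, 0, 0], "twist": 1}, {"dp": [0, 0, 0], "twist": 1}, {"dp": [0, 0, 0], "twist": 0.9}, {"dp": [0, 0, 0], "twist": 0.7}, {"dp": [0, 0, 0], "twist": 0.5}, {"dp": [0, 0, 0], "twist": 0}, {"dp": [0, 0, 0], "twist": 0}])

```text
time_s: 20.3
ee_pos: [0.6245, -0.0866, 0.0609]
eef_rot: [3.14, -0.0, 0.755]
force: [4.7, -3.0, -1.7]
grip_width: 0.0158
grip_force: 15.0
```

```bash
python3 - <<'E'
from h import *
im,d,W=wcloud("w12"); o=ctrl.get_obs(); print(o["time_s"],o["ee_pos"],np.degrees(o["eef_rot"]),o["force"],o["moment"],o["grip_width"])
bars(W,d,BC)
E
```

```text
20.35 [ 0.62457305 -0.08660703  0.06087712] [ 1.79932614e+02 -2.83959197e-02  4.32639775e+01] [ 4.53990548 -3.63261623 -2.28221102] [-0.6051329  -0.85643628 -0.08345365] 0.015879594237246268
blue 5144 [ 0.6269 -0.0875] [0.0681 0.0386] -136.9
yellow 0
red 0
```

Emit:
step_arm(deltas=[{"dp": [0, 0, 0], "twist": 0.3}, {"dp": [0, 0, 0], "twist": 0}, {"dp": [0, 0, 0], "twist": 0}])

```text
time_s: 20.65
ee_pos: [0.6246, -0.0866, 0.0609]
eef_rot: [3.14, -0.0, 0.735]
force: [3.8, -2.7, -2.0]
grip_width: 0.0162
grip_force: 15.2
```

Emit:
step_arm(deltas=[{"dp": [0, 0, 0], "twist": 0}, {"dp": [0, 0, 0], "twist": 0}, {"dp": [0, 0, 0], "twist": 0}, {"dp": [0, 0, 0], "twist": 0}, {"dp": [0, 0, -0.4], "twist": 0}, {"dp": [0, 0, -0.8], "twist": 0}, {"dp": [0, 0, -0.8], "twist": 0}, {"dp": [0, 0, -0.2], "twist": 0}], gripper=0.2)

```text
time_s: 21.45
ee_pos: [0.6254, -0.0864, 0.1526]
eef_rot: [3.137, -0.003, 0.733]
force: [0.4, 0.0, -0.2]
grip_width: 0.0566
grip_force: 0.0
```

```bash
python3 - <<'E'
from h import *
im,d,W=wcloud("w13"); o=ctrl.get_obs(); print(o["time_s"],o["force"],o["grip_width"])
bars(W,d,BC)
plan([.4353,-.1314,.148],68.5,7)
E
```

```text
21.5 [ 0.43484838 -0.01948998  0.44349635] 0.056205558114022176
blue 2143 [ 0.6246 -0.0863] [0.0691 0.0164] -136.4
yellow 137 [ 0.4315 -0.1498] [0.0237 0.0113] 64.9
red 203 [ 0.5434 -0.2659] [0.0161 0.0171] -159.3
pos [ 0.6252 -0.0864  0.1519] yaw 42.01 n 7
{"dp":[-0.61,-0.33,0.01],"twist":-0.95},{"dp":[-0.59,-0.37,0.01],"twist":-0.95},{"dp":[-0.56,-0.41,0.01],"twist":-0.95},{"dp":[-0.53,-0.45,0.01],"twist":-0.95},{"dp":[-0.50,-0.48,0.01],"twist":-0.95},{"dp":[-0.47,-0.51,0.01],"twist":-0.95},{"dp":[-0.43,-0.54,0.01],"twist":-0.95}
```

Emit:
step_arm(deltas=[{"dp": [-0.61, -0.33, 0], "twist": -0.95}, {"dp": [-0.59, -0.37, 0], "twist": -0.95}, {"dp": [-0.56, -0.41, 0], "twist": -0.95}, {"dp": [-0.53, -0.45, 0], "twist": -0.95}, {"dp": [-0.5, -0.48, 0], "twist": -0.95}, {"dp": [-0.47, -0.51, 0], "twist": -0.95}, {"dp": [-0.43, -0.54, 0], "twist": -0.95}, {"dp": [0, 0, 0], "twist": 0}, {"dp": [0, 0, 0], "twist": 0}, {"dp": [0, 0, 0], "twist": 0}])

```text
time_s: 22.5
ee_pos: [0.4357, -0.1313, 0.1483]
eef_rot: [-3.141, -0.0, 1.197]
force: [-0.2, 1.0, -0.0]
grip_width: 0.0564
grip_force: 0.0
```

```bash
python3 - <<'E'
from h import *
im,d,W=wcloud("w14"); o=ctrl.get_obs(); print(o["time_s"],o["eef_rot"],o["grip_width"])
bars(W,d,BC)
plan([.4355,-.1312,.06],68.5,4)
E
```

```text
22.55 [-3.14090597e+00 -9.03402301e-05  1.19708357e+00] 0.0562782212538369
blue 1765 [ 0.623  -0.0867] [0.0695 0.0171] -136.7
yellow 2245 [ 0.4353 -0.1303] [0.069  0.0163] 68.6
red 583 [ 0.5809 -0.2742] [0.0166 0.0417] 163.7
pos [ 0.4357 -0.1312  0.1483] yaw 68.59 n 4
{"dp":[-0.00,-0.00,0.55],"twist":0.01},{"dp":[-0.00,-0.00,0.55],"twist":0.01},{"dp":[-0.00,-0.00,0.55],"twist":0.01},{"dp":[-0.00,-0.00,0.55],"twist":0.01}
```

Emit:
step_arm(deltas=[{"dp": [0.02, 0, 0.6], "twist": 0}, {"dp": [0, 0, 0.7], "twist": 0}, {"dp": [0, 0, 0.6], "twist": 0}, {"dp": [0, 0, 0.3], "twist": 0}, {"dp": [0, 0, 0], "twist": 0}, {"dp": [0, 0, 0], "twist": 0}])

```text
time_s: 23.15
ee_pos: [0.4361, -0.1307, 0.0614]
eef_rot: [3.141, -0.0, 1.197]
force: [-0.3, -0.1, 0.4]
grip_width: 0.0563
grip_force: 0.0
```

Emit:
step_arm(deltas=[{"dp": [0, 0, 0], "twist": 0}, {"dp": [0, 0, 0], "twist": 0}, {"dp": [0, 0, 0], "twist": 0}, {"dp": [0, 0, 0], "twist": 0}, {"dp": [0, 0, 0], "twist": 0}, {"dp": [0, 0, 0], "twist": 0}], gripper=-1, squeeze=15)

```text
time_s: 23.75
ee_pos: [0.4354, -0.1307, 0.0608]
eef_rot: [-3.141, 0.0, 1.197]
force: [-1.7, 0.4, 0.7]
grip_width: 0.0157
grip_force: 15.0
```

Emit:
step_arm(deltas=[{"dp": [0, 0, 0], "twist": 0.5}, {"dp": [0, 0, 0], "twist": 1}, {"dp": [0, 0, 0], "twist": 1}, {"dp": [0, 0, 0], "twist": 1}, {"dp": [0, 0, 0], "twist": 1}, {"dp": [0, 0, 0], "twist": 1}, {"dp": [0, 0, 0], "twist": 1}, {"dp": [0, 0, 0], "twist": 1}, {"dp": [0, 0, 0], "twist": 1}, {"dp": [0, 0, 0], "twist": 1}, {"dp": [0, 0, 0], "twist": 1}, {"dp": [0, 0, 0], "twist": 1}])

```text
time_s: 24.95
ee_pos: [0.4358, -0.1311, 0.0609]
eef_rot: [3.141, -0.0, 0.392]
force: [1.1, -3.7, -1.4]
grip_width: 0.0158
grip_force: 15.0
```

Emit:
step_arm(deltas=[{"dp": [0, 0, 0], "twist": 1}, {"dp": [0, 0, 0], "twist": 1}, {"dp": [0, 0, 0], "twist": 1}, {"dp": [0, 0, 0], "twist": 1}, {"dp": [0, 0, 0], "twist": 1}, {"dp": [0, 0, 0], "twist": 1}, {"dp": [0, 0, 0], "twist": 1}, {"dp": [0, 0, 0], "twist": 1}, {"dp": [0, 0, 0], "twist": 0.8}, {"dp": [0, 0, 0], "twist": 0.7}, {"dp": [0, 0, 0], "twist": 0.5}, {"dp": [0, 0, 0], "twist": 0}])

```text
time_s: 26.15
ee_pos: [0.4359, -0.1316, 0.0609]
eef_rot: [3.14, -0.001, -0.305]
force: [1.6, -8.0, -2.1]
grip_width: 0.0161
grip_force: 15.1
```

Emit:
step_arm(deltas=[{"dp": [0, 0, 0], "twist": 0.1}, {"dp": [0, 0, 0], "twist": 0}, {"dp": [0, 0, 0], "twist": 0}])

```text
time_s: 26.45
ee_pos: [0.4359, -0.1316, 0.0609]
eef_rot: [3.14, -0.001, -0.31]
force: [0.3, -7.2, -1.5]
grip_width: 0.0156
grip_force: 15.1
```

Emit:
step_arm(deltas=[{"dp": [0, 0, 0], "twist": 0}, {"dp": [0, 0, 0], "twist": 0}, {"dp": [0, 0, 0], "twist": 0}, {"dp": [0, 0, 0], "twist": 0}, {"dp": [0, 0, -0.4], "twist": 0}, {"dp": [0, 0, -0.8], "twist": 0}, {"dp": [0, 0, -0.8], "twist": 0}, {"dp": [0, 0, -0.2], "twist": 0}, {"dp": [0, 0, 0], "twist": 0}], gripper=0.2)

```text
time_s: 27.35
ee_pos: [0.436, -0.1308, 0.1495]
eef_rot: [3.142, -0.002, -0.311]
force: [-0.2, 0.1, -0.5]
grip_width: 0.0566
grip_force: 0.0
```

```bash
python3 - <<'E'
from h import *
im,d,W=wcloud("w15"); o=ctrl.get_obs(); print(o["time_s"],o["force"],o["grip_width"],o["qpos"][5])
bars(W,d,BC)
plan([.5682,-.2724,.148],-11.4,6)
E
```

```text
27.4 [-0.05445189  0.66403016 -0.32534788] 0.056439430885596296 1.5093041752662208
blue 1960 [ 0.6236 -0.0874] [0.0704 0.0166] -136.8
yellow 2123 [ 0.4357 -0.1312] [0.0157 0.0693] 163.1
red 1498 [ 0.5581 -0.2697] [0.016 0.05 ] 169.4
pos [ 0.4354 -0.1306  0.1483] yaw -17.79 n 6
{"dp":[0.71,0.39,0.00],"twist":-0.27},{"dp":[0.70,0.41,0.00],"twist":-0.27},{"dp":[0.69,0.42,0.00],"twist":-0.27},{"dp":[0.68,0.43,0.00],"twist":-0.27},{"dp":[0.68,0.44,0.00],"twist":-0.27},{"dp":[0.67,0.46,0.00],"twist":-0.27}
```

Emit:
step_arm(deltas=[{"dp": [0.71, 0.39, 0], "twist": -0.27}, {"dp": [0.7, 0.41, 0], "twist": -0.27}, {"dp": [0.69, 0.42, 0], "twist": -0.27}, {"dp": [0.68, 0.43, 0], "twist": -0.27}, {"dp": [0.68, 0.44, 0], "twist": -0.27}, {"dp": [0.67, 0.46, 0], "twist": -0.27}, {"dp": [0, 0, 0], "twist": 0}, {"dp": [0, 0, 0], "twist": 0}, {"dp": [0, 0, 0], "twist": 0}])

```text
time_s: 28.3
ee_pos: [0.5679, -0.2715, 0.1479]
eef_rot: [-3.141, 0.001, -0.197]
force: [0.0, 0.2, 0.3]
grip_width: 0.0566
grip_force: 0.0
```

```bash
python3 - <<'E'
from h import *
im,d,W=wcloud("w16"); o=ctrl.get_obs(); print(o["time_s"],o["grip_width"],o["qpos"][5])
bars(W,d,BC)
plan([.5682,-.2724,.06],-11.4,4)
E
```

```text
28.35 0.056461000989083986 1.2638827226134155
blue 1427 [ 0.6245 -0.0882] [0.07   0.0175] -137.2
yellow 0
red 2168 [ 0.5686 -0.2726] [0.0157 0.0692] 168.9
pos [ 0.568  -0.2715  0.1484] yaw -11.3 n 4
{"dp":[0.00,0.01,0.55],"twist":0.01},{"dp":[0.00,0.01,0.55],"twist":0.01},{"dp":[0.00,0.01,0.55],"twist":0.01},{"dp":[0.00,0.01,0.55],"twist":0.01}
```

Emit:
step_arm(deltas=[{"dp": [0.01, 0.02, 0.6], "twist": 0}, {"dp": [0, 0, 0.7], "twist": 0}, {"dp": [0, 0, 0.6], "twist": 0}, {"dp": [0, 0, 0.3], "twist": 0}, {"dp": [0, 0, 0], "twist": 0}, {"dp": [0, 0, 0], "twist": 0}])

```text
time_s: 28.95
ee_pos: [0.5691, -0.2732, 0.062]
eef_rot: [3.141, -0.001, -0.197]
force: [-1.2, 0.8, 0.6]
grip_width: 0.0566
grip_force: 0.0
```

Emit:
step_arm(deltas=[{"dp": [0, 0, 0], "twist": 0}, {"dp": [0, 0, 0], "twist": 0}, {"dp": [0, 0, 0], "twist": 0}, {"dp": [0, 0, 0], "twist": 0}, {"dp": [0, 0, 0], "twist": 0}, {"dp": [0, 0, 0], "twist": 0}], gripper=-1, squeeze=15)

```text
time_s: 29.55
ee_pos: [0.5688, -0.2731, 0.0608]
eef_rot: [-3.141, -0.0, -0.198]
force: [-0.0, -0.3, 1.0]
grip_width: 0.0161
grip_force: 15.0
```

Emit:
step_arm(deltas=[{"dp": [0, 0, 0], "twist": 0.5}, {"dp": [0, 0, 0], "twist": 1}, {"dp": [0, 0, 0], "twist": 1}, {"dp": [0, 0, 0], "twist": 1}, {"dp": [0, 0, 0], "twist": 1}, {"dp": [0, 0, 0], "twist": 1}, {"dp": [0, 0, 0], "twist": 1}, {"dp": [0, 0, 0], "twist": 1}, {"dp": [0, 0, 0], "twist": 1}, {"dp": [0, 0, 0], "twist": 1}])

```text
time_s: 30.55
ee_pos: [0.5685, -0.2736, 0.0608]
eef_rot: [3.141, -0.0, -0.864]
force: [-2.5, -2.1, 0.5]
grip_width: 0.0158
grip_force: 15.0
```

Emit:
step_arm(deltas=[{"dp": [0, 0, 0], "twist": 1}, {"dp": [0, 0, 0], "twist": 1}, {"dp": [0, 0, 0], "twist": 1}, {"dp": [0, 0, 0], "twist": 1}, {"dp": [0, 0, 0], "twist": 1}, {"dp": [0, 0, 0], "twist": 0.9}, {"dp": [0, 0, 0], "twist": 0.6}, {"dp": [0, 0, 0], "twist": 0.3}, {"dp": [0, 0, 0], "twist": 0}, {"dp": [0, 0, 0], "twist": 0}, {"dp": [0, 0, 0], "twist": 0}])

```text
time_s: 31.65
ee_pos: [0.5681, -0.2737, 0.0608]
eef_rot: [3.14, -0.0, -1.336]
force: [-5.2, -3.0, 2.2]
grip_width: 0.0159
grip_force: 15.0
```

Emit:
step_arm(deltas=[{"dp": [0, 0, 0], "twist": 0}, {"dp": [0, 0, 0], "twist": 0}, {"dp": [0, 0, 0], "twist": 0}, {"dp": [0, 0, 0], "twist": 0}, {"dp": [0, 0, -0.4], "twist": 0}, {"dp": [0, 0, -0.8], "twist": 0}, {"dp": [0, 0, -0.8], "twist": 0}, {"dp": [0, 0, -0.8], "twist": 0}, {"dp": [0, 0, 0], "twist": 0}, {"dp": [0, 0, 0], "twist": 0}], gripper=0.2)

```text
time_s: 32.65
ee_pos: [0.5689, -0.2731, 0.1729]
eef_rot: [-3.141, -0.001, -1.335]
force: [-0.8, 0.1, -0.1]
grip_width: 0.056
grip_force: 0.0
```

```bash
python3 - <<'E'
from h import *
im,d,W=wcloud("w17"); o=ctrl.get_obs(); print(o["time_s"],o["grip_width"],o["force"])
bars(W,d,BC)
a=np.hypot(W[...,0]-.5425,W[...,1]+.164)
k=(a<.03)&(abs(W[...,2]-.114)<.004)&(d>0);print("foot",k.sum(),W[k].mean(0),cv2.minEnclosingCircle(W[k][:,:2].astype(np.float32)))
im,d=ctrl.camera("top"); W=cloud("top",im,d); bars(W,d,BC)
a=np.hypot(W[...,0]-.5425,W[...,1]+.164); k=(a<.03)&(abs(W[...,2]-.114)<.005)&(d>0); print("foot",k.sum(),W[k].mean(0))
cv2.imwrite("pics/t9.png",cv2.resize(im[120:360,110:510,::-1],None,fx=2,fy=2))
E
```

```text
32.7 0.05605629432310314 [ 0.45292173 -0.45098953  0.2855132 ]
blue 1
yellow 2
red 1819 [ 0.5682 -0.2735] [0.0155 0.0689] 103.3
foot 1962 [ 0.54279809 -0.16695117  0.11403416] ((0.5423039793968201, -0.16474421322345734), 0.02529648318886757)
blue 283 [ 0.6244 -0.0882] [0.0697 0.0166] -136.6
yellow 285 [ 0.4353 -0.1325] [0.0159 0.0688] 161.0
red 0
foot 468 [ 0.54150038 -0.16500458  0.11598152]
```

View pics/t9.png

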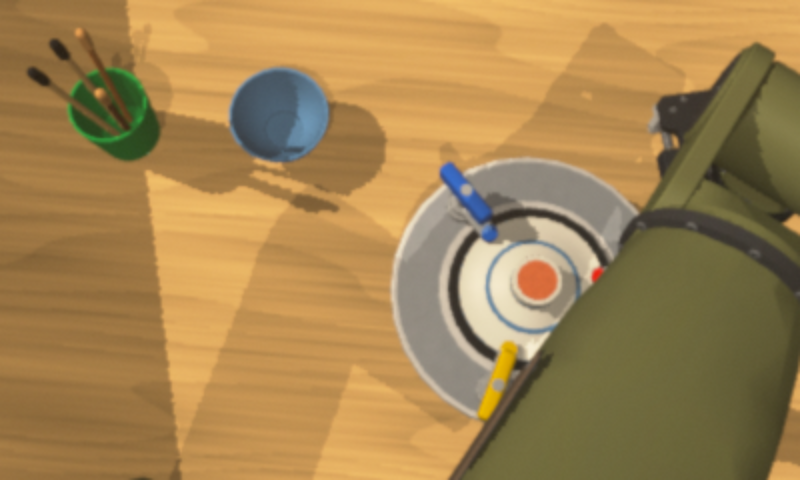

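The top view shows all three pads over the lip: blue (490,232), yellow (508,348) and red (598,275). The dish is centred at (535,283) and the bystanders have not moved. The arm is clear, so I'll hand in.

```bash
python3 -c "
from station import ctrl
print(ctrl.hand_in())"
```

```text
the job is handed in; nothing more can be done
None
```

I handed the job in at about 33 s: by the last pictures the dish lies flat and released in the chuck, and the bolts were turned blue, yellow, red to within about 1° of their end stops; no verdict came back (note: the real fingertips end about 36 mm short of the reported TCP).

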